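# Scan the supply box in and return it to its own bay

### The job

Book the supply box back into stock: while it still stands on its marked place in front of the hand scanner, squeeze the scanner's trigger fully home for a moment and let it go. Then return the box, right way up, to the one bay of the sloped stand that is made for it, lying flat on the bay's sloping floor; set it in gently, do not drop it or let it tumble, and leave the timer and the specimen cup where they are.

Things in the scene. Friction and masses are not known exactly. Their poses are not given: they have to be found in the camera images.
- box: closed carton of lancets, white with a blue band, 64 x 110 x 66 mm (its x, y, z), 0.15 kg give or take 30 percent; origin at the centre of its underside, z up, y along its length. Loose; stands on the scan plate with its length roughly along the scanner's line of sight. Grip it across its 64 mm width
- scan_spot (a point): centre of the scan place with four black corner marks, on top of the 6 mm thick scan plate; x points along the scanner's line of sight, away from the scanner, z up. The scanner's nose ends 109 mm behind this point
- trigger_grip (a point): point midway between the back of the scanner's handle and the front of the fully squeezed trigger, 62 mm above the worktop: put the TCP here, tool down, and close the fingers along this frame's x (axes as scan_spot). Handle and trigger together measure 53 mm in x when released (32 mm to +x, 21 mm to -x of this point) and 42 mm when squeezed
- trigger (a joint): black sprung trigger, 52 mm long and 22 mm high, on the +x side of the scanner's handle, hinged at the head end; 0 released, 0.28 rad fully squeezed against the handle; some 4 N at the fingers to start it, 8 N when home; springs back
- box_bay: the long wide bay of the sloped stand, made for the box, which lies in it with its length up the slope, either end up: floor 120 mm (x, up the slope) x 72 mm (y, across), 22 mm high rim; label on the upper rim: outline of a carton. Origin at the centre of the bay's floor, z square to it, leaning 24 degrees back towards the robot. Three bays in any order, 105 mm apart, fixed
- timer_bay: the short wide bay of the stand (floor 78 x 72 mm, 22 mm rim), meant for the timer; axes as box_bay; too short for the box
- bottle_bay: the long narrow bay of the stand (floor 120 x 52 mm, 22 mm rim), meant for a bottle; axes as box_bay; too narrow for the box
- timer: white countdown timer, 64 x 68 x 18 mm, lying near the stand; bystander; origin under its centre
- cup: specimen cup with white lid, 60 mm across, 68 mm high; bystander behind the work; origin under its centre
- scanner: fixed white hand scanner clamped on its side, with its grey scan plate (300 x 150 x 6 mm); origin under the plate's centre, x along the line of sight to the box. Head 66 mm thick with clamp, its top 95 mm above the worktop, at y = +2 to +58 mm; handle 34 mm wide (x), 36 mm high, runs level from the head to y = -103 mm, free above and below

How it is judged:
By the outcome, as a careful person would: the job done as asked, in the order asked, and still so for the second after the job is handed in, with the robot touching nothing.
It also fails if it takes over 54 s, if anything falls off the work surface, if the arm or the gripper's body presses on something with over 40 N, if the wrist force passes 120 N, or if a joint passes its speed limit or range.

### The arm

A 7-joint arm with a two-finger parallel gripper is mounted at the origin on a cart in front of the work surface, level with it; the furniture and walls round the work are solid. World frame = base frame: x ahead of the robot, y to its left, z up, the work surface at z = 0. Lengths are in mm, angles in rad, forces in N, time in s.
With the tool pointing down it reaches from about 400 to 875 mm from the base axis. Payload 4.4 kg.
Tool frame: the origin (TCP) lies between the finger pads, 19 mm behind the fingertips; this is the grasp point; z points along the fingers, y is the line along which they close (so a half turn about z gives the same grasp; the last joint's range is limited). The gripper opens to 85 mm and grips with 20 to 120 N. Pads are 22 mm wide; open, the fingers measure 114 mm over their backs; the gripper's body (76 mm by 85 mm) begins 54 mm behind the grasp point. The pads swing forward as they close: fully open they stand 13 mm farther back than shut.
Start: joints at [1.191, 0.628, 0.038, 1.517, -0.027, 0.996, -0.02], TCP at [200.666, -618.264, 250.013] pointing down, gripper open.
Joint ranges: [-3.06, 3.06], [-0.37, 2.12], [-1.25, 1.32], [0.18, 2.47], [-1.1, 4.24], [0.23, 1.98], [-2.94, 2.94]. Speed limits (rad/s): [2.57, 2.57, 3.14, 3.14, 3.14, 3.14, 3.14].

### API

Orientations are given as [roll, pitch, yaw] about the fixed x, y, z axes, in that order (R = Rz(yaw) Ry(pitch) Rx(roll)).
In Python, from cell import ctrl, optics gives the robot as it stands (ctrl), with the cameras (optics).
- The arm moves only by the shell command python3 nudge.py, which reads ROWS from standard input. ROWS is a JSON object with one list for each field, all of the same length, 1 to 12, a row being the entries at one place: tx, ty, tz (the shift in shares of the most that a row can go, 1 being 50 mm), drx, dry, drz (a rotation vector in a scale on which 1.0 is 180 degrees), finger_gap (the finger opening in mm); each row shifts and turns the commanded pose from where the row before left it, along the tool's axes as they then stand; what a row does not reach is not made up. A row lasts 1/10 s, in which the tool goes at most 50 mm and 0.15 rad, less where a joint would pass 70% of its speed; a pose out of reach is approached as far as the arm can. The fingers move at their own pace and stop on an object; the grip force is fixed at half the most. Time passes only in rows, so rows that do not move let the fingers close. It prints the time, the measured TCP pose, the force, the opening and the grip force at its end. No shift or turn number may pass 1 either way. Input that does not fit is refused with a message, and nothing moves.
- ctrl.read_state(): the state, without advancing time (a new reading comes with each control period).
- optics.get_image(name): name is "scene" or "top" or "wrist"; returns the picture (384x512x3 uint8, blue, green, red); there is no depth.
- optics.calibration(name): a dict with "fx", "fy", "cx", "cy" (pixels), "rvec" (rotation vector, rad) and "tvec" (3), from world to camera coordinates, as OpenCV has them; the wrist camera has in their place "hand_eye" (4x4, takes a point from camera to tool coordinates, whose origin is the TCP and whose axes are the flange's). Camera axes: x right, y down, z forward; pixel columns grow to the right and rows downward; lengths in mm; the calibration is good to about 2 mm. A picture is of the moment at which its call begins: read the wrist's pose just before it. calibration takes no time and is no camera call.
- ctrl.finish_job(): hands the job in; it is judged then, once.
The state is a dict: "clock": time; "qpos": joint angles; "qd": joint speeds; "tau": joint torques, N m; "eef_pos": TCP position; "tool_rot": TCP orientation; "force": force on the tool from outside, world axes, zero at the start; "torque": the same for the moment, N m; "width": finger opening in mm; "gripper_force": force on a finger pad.
Only numpy, scipy, OpenCV 4.12 (cv2) and the standard library are available. Lean on these libraries where they do the work, as an engineer would, in place of code of your own. Each camera call takes 0.05 s, during which the arm holds its last target. There are 200 camera calls.

## Working session

There is one attempt and no reset: what is moved stays moved. The work goes in short steps, Python scripts to look and compute and a shell command to move; the robot and the scene stay as the last step left them, time stands still between calls to the robot, and variables do not carry over. Pictures are saved under pics/ and viewed, at most 10 in all, crops included, and the job is handed in when it is done.

```bash
ls; mkdir -p pics
python3 - <<'E'
from cell import ctrl, optics
import cv2,json
for n in("scene","top"):
    cv2.imwrite(f"pics/{n}0.png",optics.get_image(n)); print(n,optics.calibration(n))
print(optics.calibration("wrist")); s=ctrl.read_state(); print(s)
E
```

```text
cell.py
nudge.py
pics
scene {'fx': 476.3799531044836, 'fy': 476.3799531044836, 'cx': 253.5899037556595, 'cy': 189.49983186289984, 'rvec': array([ 0.85786099, -2.24429629,  1.39252358]), 'tvec': array([ 381.36284332,  218.59302174, 1099.96196588])}
top {'fx': 408.90131924349333, 'fy': 408.90131924349333, 'cx': 250.34751519027992, 'cy': 192.28018554994694, 'rvec': array([ 2.16538176, -2.11988701,  0.17001211]), 'tvec': array([  -1.69191994,  542.0398508 , 1155.95870035])}
{'fx': 281.56000352137477, 'fy': 281.56000352137477, 'cx': 254.00938541052784, 'cy': 193.44973368730084, 'hand_eye': array([[ 2.62388823e-04, -9.63815891e-01, -2.66568675e-01,
         6.69898843e+01],
       [ 9.99999966e-01,  2.50706724e-04,  7.78549451e-05,
        -1.43412917e+00],
       [-8.20727413e-06, -2.66568686e-01,  9.63815924e-01,
        -1.24676259e+02],
       [ 0.00000000e+00,  0.00000000e+00,  0.00000000e+00,
         1.00000000e+00]])}
{'clock': 0.1, 'qpos': array([ 1.19120029,  0.62927303,  0.03837403,  1.51826059, -0.02698078,
        0.99633905, -0.01999082]), 'qd': array([ 0.00082169, -0.00434537, -0.00045709, -0.00211428, -0.00036271,
       -0.00059264, -0.00018316]), 'tau': array([ 2.92120632e-03, -5.64533830e+01,  1.23047076e+00, -1.93974191e+01,
        1.12980188e-02,  5.45478018e-03,  3.49676350e-05]), 'eef_pos': array([ 200.53271066, -617.72579733,  249.16955014]), 'tool_rot': array([-3.13982827e+00, -6.36237204e-06,  3.13873058e-01]), 'force': array([ 0.08556393, -0.23003527,  0.14762427]), 'torque': array([-0.03284929, -0.02915754, -0.0056213 ]), 'gripper_force': 0.0, 'width': 85.00283388396856}
```

View pics/scene0.png

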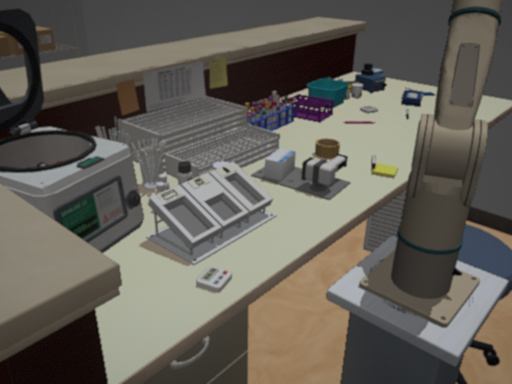

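View pics/top0.png

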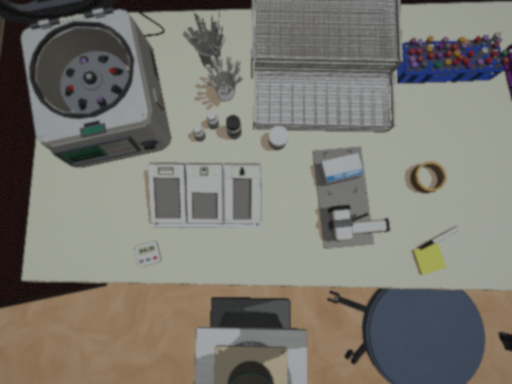

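The top view shows the stand at (150-262, 163-228). Its left bay, near (168,195), is long and wide and carries the carton label. The box is at (342,167) on the scan plate, the scanner head at (342,222) and the handle runs to (388,226). The timer is at (147,253) and the cup at (278,137).

```bash
cat > h.py <<'E'
import numpy as np, cv2
from cell import ctrl, optics
from scipy.spatial.transform import Rotation as R
def cam(n,s=None):
    c=optics.calibration(n); K=np.array([[c['fx'],0,c['cx']],[0,c['fy'],c['cy']],[0,0,1]])
    if n=="wrist":
        s=s or ctrl.read_state(); T=np.eye(4); T[:3,:3]=R.from_euler('xyz',s['tool_rot']).as_matrix(); T[:3,3]=s['eef_pos']
        W=T@c['hand_eye']; return K,W[:3,:3],W[:3,3]
    Rm=cv2.Rodrigues(c['rvec'])[0]; return K,Rm.T,-Rm.T@c['tvec']
def rays(C,px):
    px=np.atleast_2d(px).astype(float); d=np.c_[px,np.ones(len(px))]@np.linalg.inv(C[0]).T@C[1].T
    return d/np.linalg.norm(d,axis=1)[:,None]
def onz(C,px,z):
    d=rays(C,px); return C[2]+d*((z-C[2][2])/d[:,2])[:,None]
def tri(C1,p1,C2,p2):
    out=[]
    for a,b in zip(rays(C1,p1),rays(C2,p2)):
        P=[np.eye(3)-np.outer(v,v) for v in(a,b)]
        x=np.linalg.solve(P[0]+P[1],P[0]@C1[2]+P[1]@C2[2]); out.append([*x,np.linalg.norm(P[0]@(x-C1[2]))])
    return np.array(out)
def proj(C,X):
    p=(np.atleast_2d(X)-C[2])@C[1]@C[0].T; return p[:,:2]/p[:,2:]
def solve_rel(pos,rot):  # move from present pose to target, in tool axes
    s=ctrl.read_state(); A=R.from_euler('xyz',s['tool_rot']); B=rot
    return A.inv().apply(np.array(pos)-s['eef_pos']),(A.inv()*B).as_rotvec()
E
python3 - <<'E'
from h import *
t=cam("top"); np.set_printoptions(precision=0,suppress=True)
print(t[2],cam("scene")[2],proj(t,[[200,-618,250],[0,0,0]]),proj(cam("scene"),[[200,-618,250]]))
print(onz(t,[[342,167],[342,222],[388,226],[168,195],[147,253],[278,137],[205,195]],[0]))
im=cv2.imread("pics/top0.png"); cv2.imwrite("pics/a.png",cv2.resize(im[140:270,130:400],(800,385),interpolation=cv2.INTER_CUBIC))
E
```

```text
[ 358.   12. 1226.] [-294.  921.  684.] [[520. 331.]
 [250. 384.]] [[455. 105.]]
[[ 633. -270.    0.]
 [ 464. -267.    0.]
 [ 455. -405.    0.]
 [ 535.  259.    0.]
 [ 360.  312.    0.]
 [ 724.  -72.    0.]
 [ 537.  147.    0.]]
```

View pics/a.png

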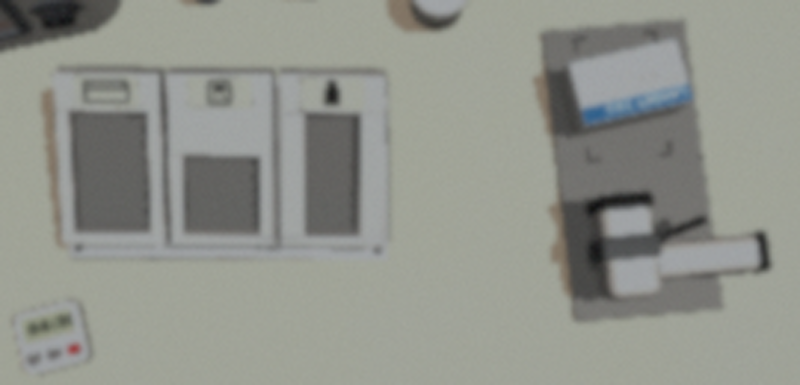

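Careful with the scale: shifts go in shares of 50 mm and turns go in shares of 180 degrees. That gives: 40 mm is 0.8, -17 mm is -0.34.

```bash
echo '{"tx":[0.8,0.8,0.8,0.8,0.8,0.8,0.8,0.8,0.8,0.8],"ty":[-0.34,-0.34,-0.34,-0.34,-0.34,-0.34,-0.34,-0.34,-0.34,-0.34],"tz":[-0.16,-0.16,-0.16,-0.16,-0.16,-0.16,-0.16,-0.16,-0.16,-0.16],"drx":[0,0,0,0,0,0,0,0,0,0],"dry":[0,0,0,0,0,0,0,0,0,0],"drz":[0,0,0,0,0,0,0,0,0,0],"finger_gap":[85,85,85,85,85,85,85,85,85,85]}' | python3 nudge.py
echo '{"tx":[0,0,0,0,0,0,0,0,0,0],"ty":[0,0,0,0,0,0,0,0,0,0],"tz":[0,0,0,0,0,0,0,0,0,0],"drx":[0,0,0,0,0,0,0,0,0,0],"dry":[0,0,0,0,0,0,0,0,0,0],"drz":[-0.0477,-0.0477,-0.0477,-0.0477,-0.0477,-0.0477,-0.0477,-0.0477,-0.0477,0],"finger_gap":[85,85,85,85,85,85,85,85,85,85]}' | python3 nudge.py
python3 - <<'E'
from h import *
s=ctrl.read_state(); im=optics.get_image("wrist"); cv2.imwrite("pics/w1.png",im); np.save("w1",s,allow_pickle=True); print(s['eef_pos'],s['tool_rot'],s['qpos'],s['clock'])
E
```

```text
clock: 1.1
eef_pos: [529.6, -331.6, 330.0]
tool_rot: [-3.141, 0.001, 0.314]
force: [0.1, 0.0, -0.0]
width: 84.9
gripper_force: 0.0
clock: 2.1
eef_pos: [528.3, -333.1, 329.5]
tool_rot: [-3.141, -0.001, 1.664]
force: [0.2, 0.3, 0.1]
width: 84.6
gripper_force: 0.0
[ 528.32169174 -333.14140987  329.48589551] [-3.14102231e+00 -9.67176836e-04  1.66402831e+00] [ 0.71583014  0.53546855 -0.32753188  1.47897176  0.17958818  1.1577882
  0.45186629] 2.1
```

View pics/w1.png

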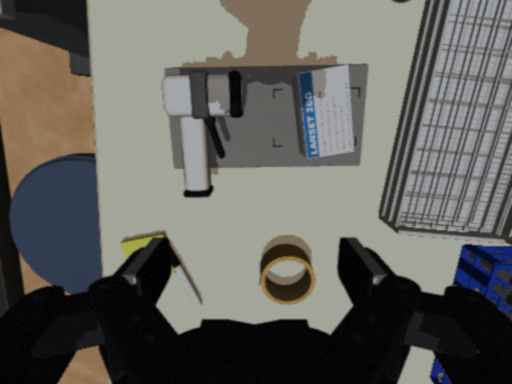

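w1 shows:
- the scanner at (165-240, 70-195), with its handle end at (198,192) and the trigger from (208,118) to (222,157)
- the plate corners at about (167,67), (367,65), (361,164) and (173,167)
- the box at (300-353, 65-158), with its length across the line of sight

I'll go closer for a second view.

Scaled: 35 mm is 0.7, -10 mm is -0.2.

```bash
echo '{"tx":[-0.2,-0.2,-0.2,0],"ty":[-0.1,-0.1,-0.1,0],"tz":[0.7,0.7,0.7,0],"drx":[0,0,0,0],"dry":[0,0,0,0],"drz":[0,0,0,0],"finger_gap":[85,85,85,85]}' | python3 nudge.py
python3 - <<'E'
from h import *
s=ctrl.read_state(); im=optics.get_image("wrist"); cv2.imwrite("pics/w2.png",im); np.save("w2",s,allow_pickle=True); print(s['eef_pos'],s['tool_rot'],s['clock'])
w1=cv2.imread("pics/w1.png")
a=cv2.resize(w1[55:205,155:375],(400,273),interpolation=cv2.INTER_CUBIC)
o=np.zeros((600,800,3),np.uint8); o[:273,:400]=a
sc=cv2.imread("pics/scene0.png")[130:210,240:360]; o[:267,400:800]=cv2.resize(sc,(400,267),interpolation=cv2.INTER_CUBIC)
b=cv2.resize(im[0:250,90:450],(474,327)); o[273:,:474]=b[:327]
cv2.imwrite("pics/c2.png",o)
E
```

```text
clock: 2.55
eef_pos: [512.2, -364.8, 220.0]
tool_rot: [-3.132, -0.005, 1.658]
force: [-1.0, 0.1, -0.7]
width: 85.0
gripper_force: 0.0
[ 512.23391009 -364.81113734  220.03964293] [-3.13230308 -0.00474606  1.65808934] 2.55
```

View pics/c2.png

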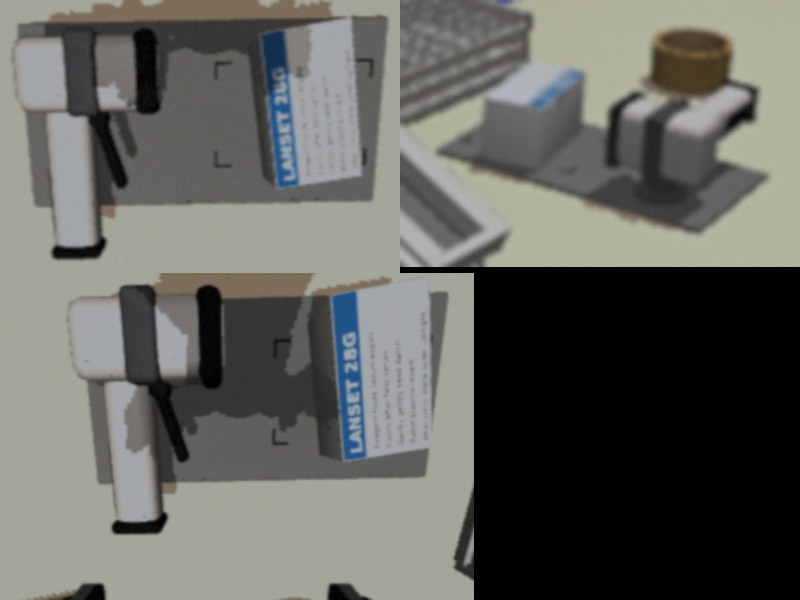

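View pics/w2.png

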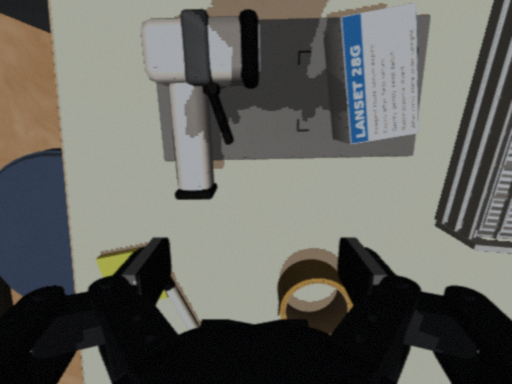

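Run:
```python
from h import *
np.set_printoptions(precision=1,suppress=True)
C=[cam("wrist",np.load(f"w{i}.npy",allow_pickle=True).item()) for i in(1,2)]
n="bTLnear bTRfar bBRfar bBLnear pBL pBR pTR capL capR trigtip markTL markBL".split()
a=np.array([[262,33],[350,18],[361,175],[277,187],[35,205],[373,200],[386,17],[52,258],[98,256],[123,186],[217,64],[217,164]])/1.818+[155,55]
b=[[342,15],[415,5],[416,134],[350,143],[163,160],[413,156],[430,15],[176,199],[213,197],[230,142],[299,52],[298,130]]
T=tri(C[0],a,C[1],b)
for k,t in zip(n,T): print(k,t)
B=onz(C[1],b[:4],72); print("boxtop z72",B,B.mean(0),[np.linalg.norm(B[i]-B[(i+1)%4]) for i in range(4)])
P=onz(C[1],b[4:7],6); print("plate",P,np.linalg.norm(P[1]-P[0]),np.linalg.norm(P[2]-P[1]))
c=(P[0]+P[2])/2; th=np.arctan2(*(P[1]-P[0])[1::-1]); th2=np.arctan2(*(P[2]-P[1])[1::-1])-np.pi/2
print("centre",c,th,th2)
print(onz(C[1],b[10:],6), "marks")
# handle edges & features at z 80 (top) in w2, in scanner frame
def loc(p,t=(th+th2)/2): d=p[:,:2]-c[:2]; return d@np.array([[np.cos(t),-np.sin(t)],[np.sin(t),np.cos(t)]])
print("handle cap z80",loc(onz(C[1],[[176,190],[216,188],[171,90],[206,100]],80)),"trig z62",loc(onz(C[1],[[230,142],[213,90]],62)),"box",loc(B),"marks",loc(onz(C[1],b[10:],6)))
```

```text
bTLnear [ 571.7 -208.1   75.1    0.8]
bTRfar [ 633.1 -192.5   68.7    0.4]
bBRfar [ 662.2 -299.1   64.5    0.1]
bBLnear [ 599.5 -313.5   66.8    0.2]
pBL [ 411.3 -349.3   46.5    0.5]
pBR [ 700.  -325.7    1.1    0.2]
pTR [ 679.3 -177.4    7.5    0.2]
capL [ 431.6 -385.    68.9    0.1]
capR [ 526.9 -251.7  496.7    0.3]
trigtip [ 484.7 -321.    85.     0.3]
markTL [ 547.2 -225.     7.6    0.8]
markBL [ 558.4 -307.7   -8.2    0. ]
boxtop z72 [[ 571.7 -206.7   72. ]
 [ 631.9 -194.    72. ]
 [ 658.1 -299.1   72. ]
 [ 597.6 -313.    72. ]] [ 614.9 -253.2   72. ] [np.float64(61.47834661255307), np.float64(108.3483339546982), np.float64(62.073948645415804), np.float64(109.4035898447457)]
plate [[ 398.1 -356.9    6. ]
 [ 697.4 -325.4    6. ]
 [ 680.2 -177.     6. ]] 300.94050525173117 149.4469337628907
centre [ 539.1 -267.     6. ] 0.10487241192955728 0.11513768443853878
[[ 546.7 -224.3    6. ]
 [ 556.3 -307.3    6. ]] marks
handle cap z80 [[-115.6  -93.1]
 [ -76.4  -91.8]
 [-111.3   -1.3]
 [ -80.7  -10.4]] trig z62 [[-62.5 -49.5]
 [-76.5  -0.5]] box [[ 39.   56.4]
 [100.2  62.3]
 [114.8 -45.1]
 [ 53.1 -52.1]] marks [[ 12.2  41.5]
 [ 12.7 -42. ]]
```

c2 shows the label side up (blue band along the -x edge of the top face) and the trigger released. The plate measures 301 x 149 mm and the box top 62 x 109 mm at z≈70, which matches the sizes given. The box lies across the line of sight rather than along it, and I'll trust the picture.

The grip point is about (452, -319, 62), yaw 1.68.

Scaled: 20 mm is 0.4, -18 mm is -0.36, -0.02 rad / 3.1416 = -0.0064.

```bash
echo '{"tx":[0.34,0.34,0.34,0,0],"ty":[-0.36,-0.36,-0.36,0,0],"tz":[0.4,0.4,0.4,0,0],"drx":[0,-0.0029,0,0,0],"dry":[0,0,-0.0013,0,0],"drz":[0,-0.0064,0,0,0],"finger_gap":[85,85,85,85,85]}' | python3 nudge.py
python3 -c "
from h import *
print(solve_rel([452.3,-318.8,62],R.from_euler('xyz',[np.pi,0,1.68])))
s=ctrl.read_state();im=optics.get_image('wrist');cv2.imwrite('pics/w3.png',im);np.save('w3',s,allow_pickle=True)"
```

```text
clock: 3.1
eef_pos: [459.7, -319.0, 166.9]
tool_rot: [3.13, 0.006, 1.684]
force: [0.3, 0.3, 0.8]
width: 85.2
gripper_force: 0.0
(array([  1.65081662,  -8.62571018, 104.75581454]), array([0.01201101, 0.0061322 , 0.00368589]))
```

View pics/w3.png

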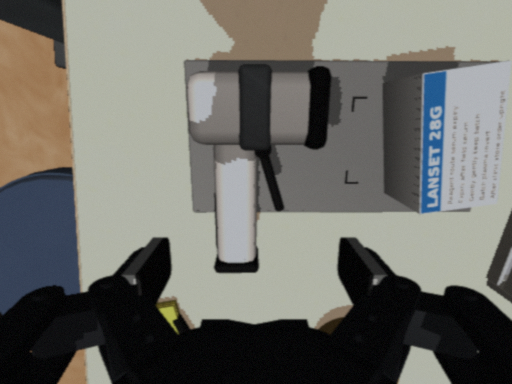

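w3 shows the handle between columns 217 and 256 at row 200, its end cap at row 270, the trigger tip at (281,208) and the head's lower edge at row 147.

```bash
python3 -c "
from h import *
np.set_printoptions(precision=1,suppress=True)
C=cam('wrist',np.load('w3.npy',allow_pickle=True).item());C1=cam('wrist',np.load('w1.npy',allow_pickle=True).item())
t=.11;c=np.array([539.1,-267]);M=np.array([[np.cos(t),-np.sin(t)],[np.sin(t),np.cos(t)]])
for z in(62,70,80):
  print(z,(onz(C,[[217,200],[256,200],[283,206],[262,150],[236,271]],z)[:,:2]-c)@M)
print((onz(C,[[195,211],[353,97],[346,183]],6)[:,:2]-c)@M)
a=[[222.7,157.3],[196,196.5]];b=[[281,208],[237,270]];print(tri(C1,a,C,b))
print(proj(C,[[452.3,-318.8,80]]))
"
```

```text
62 [[-115.5  -44.1]
 [ -82.4  -44.1]
 [ -59.2  -49.5]
 [ -77.7   -1.7]
 [-100.4 -112.2]]
70 [[-114.5  -41.6]
 [ -82.5  -41.6]
 [ -60.2  -46.8]
 [ -78.1   -0.7]
 [ -99.9 -107.3]]
80 [[-113.3  -38.5]
 [ -82.7  -38.5]
 [ -61.4  -43.5]
 [ -78.5    0.5]
 [ -99.3 -101.3]]
[[-146.3  -73.7]
 [  11.8   42.4]
 [  12.9  -42.9]]
[[ 483.4 -323.6   66.2    0.3]
 [ 451.6 -379.7   77.5    0.9]]
[[244.3 204.2]]
```

Scaled: 30 mm is 0.6, -9.5 mm is -0.19, 0.01 rad / 3.1416 = 0.0032.

```bash
echo '{"tx":[0.03,0,0,0,0,0,0],"ty":[-0.19,0,0,0,0,0,0],"tz":[0,0.6,0.6,0.5,0.36,0,0],"drx":[0.0032,0,0,0,0,0,0],"dry":[0.0019,0,0,0,0,0,0],"drz":[0.0013,0,0,0,0,0,0],"finger_gap":[85,85,85,85,85,85,85]}' | python3 nudge.py
python3 -c "
from h import *
print(solve_rel([451.3,-318.9,62],R.from_euler('xyz',[np.pi,0,1.68])))"
```

```text
clock: 3.85
eef_pos: [448.8, -318.9, 62.4]
tool_rot: [-3.141, -0.001, 1.679]
force: [-0.4, 1.2, 0.8]
width: 84.8
gripper_force: 0.0
(array([-0.2646383 ,  2.48045818,  0.39306873]), array([-0.00031724, -0.00131737, -0.00070616]))
```

Scaled: 2 mm is 0.04.

```bash
echo '{"tx":[0,0,0,0],"ty":[0.04,0,0,0],"tz":[0,0,0,0],"drx":[0,0,0,0],"dry":[0,0,0,0],"drz":[0,0,0,0],"finger_gap":[62,57,54,54]}' | python3 nudge.py; echo '{"tx":[0,0,0,0],"ty":[0,0,0,0],"tz":[0,0,0,0],"drx":[0,0,0,0],"dry":[0,0,0,0],"drz":[0,0,0,0],"finger_gap":[50,50,47,47]}' | python3 nudge.py
```

```text
clock: 4.25
eef_pos: [452.6, -319.1, 63.1]
tool_rot: [3.138, 0.001, 1.68]
force: [4.7, -2.6, 2.1]
width: 53.9
gripper_force: 2.2
clock: 4.65
eef_pos: [451.2, -318.4, 62.1]
tool_rot: [3.141, -0.001, 1.68]
force: [5.6, -1.7, 3.2]
width: 47.0
gripper_force: 2.4
```

```bash
echo '{"tx":[0,0,0,0,0,0,0],"ty":[0,0,0,0,0,0,0],"tz":[0,0,0,0,0,0,0],"drx":[0,0,0,0,0,0,0],"dry":[0,0,0,0,0,0,0],"drz":[0,0,0,0,0,0,0],"finger_gap":[44,42,40,38,38,38,38]}' | python3 nudge.py; python3 -c "
from h import *
im=optics.get_image('wrist');cv2.imwrite('pics/w4.png',im)"
```

```text
clock: 5.35
eef_pos: [449.6, -318.6, 62.4]
tool_rot: [-3.14, -0.001, 1.679]
force: [1.1, -1.0, 10.2]
width: 41.3
gripper_force: 59.2
```

The fingers are stopped solid at 41 mm with 59 N, which matches handle plus fully squeezed trigger (42 mm). I'll hold briefly, then release and retreat.

Scaled: -45 mm is -0.9, -40 mm is -0.8.

```bash
echo '{"tx":[0,0,0,0,0,0,0,0],"ty":[0,0,0,0,0,0,0,0],"tz":[0,0,0,0,0,0,0,0],"drx":[0,0,0,0,0,0,0,0],"dry":[0,0,0,0,0,0,0,0],"drz":[0,0,0,0,0,0,0,0],"finger_gap":[38,38,38,85,85,85,85,85]}' | python3 nudge.py; echo '{"tx":[0,0,0,0,0,0],"ty":[0,0,0,0,0,0],"tz":[-0.6,-0.8,-0.9,-0.9,0,0],"drx":[0,0,0,0,0,0],"dry":[0,0,0,0,0,0],"drz":[0,0,0,0,0,0],"finger_gap":[85,85,85,85,85,85]}' | python3 nudge.py
python3 -c "
from h import *
np.set_printoptions(precision=3,suppress=True)
s=ctrl.read_state();im=optics.get_image('wrist');cv2.imwrite('pics/w5.png',im);np.save('w5',s,allow_pickle=True)
np.save('w5',s,allow_pickle=True)
C=cam('wrist',s); print(s['eef_pos'],s['tool_rot'],proj(C,[[614.9,-253,72],[482,-319,62]]))
m=cv2.inRange(cv2.cvtColor(im,cv2.COLOR_BGR2HSV),(95,120,60),(125,255,255))
cs=cv2.findContours(m,0,1)[0]
for k in cs:
  if cv2.contourArea(k)>150: print(cv2.boundingRect(k),onz(C,cv2.boxPoints(cv2.minAreaRect(k)),72))
w4=cv2.imread('pics/w4.png');cv2.imwrite('pics/c5.png',cv2.resize(np.hstack([w4,im]),(800,300)))"
```

```text
clock: 6.2
eef_pos: [448.7, -318.3, 61.4]
tool_rot: [-3.138, -0.003, 1.679]
force: [0.7, -0.2, -0.2]
width: 85.0
gripper_force: 0.0
clock: 6.8
eef_pos: [450.0, -319.0, 222.7]
tool_rot: [-3.141, -0.0, 1.679]
force: [-0.9, -0.8, -0.8]
width: 84.6
gripper_force: 0.0
[ 450.036 -318.963  222.672] [-3.141 -0.     1.679] [[432.451 138.283]
 [285.134 187.333]]
(401, 82, 17, 114) [[ 572.29  -206.666   72.   ]
 [ 586.843 -205.081   72.   ]
 [ 614.963 -310.074   72.   ]
 [ 598.79  -311.833   72.   ]]
```

View pics/c5.png

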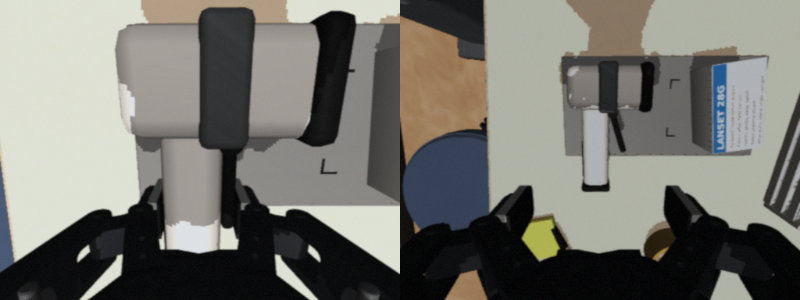

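c5 shows the trigger pressed against the handle on the left, then sprung back on the right. The box has not moved. Next is the grasp at (615,-253) with yaw about 1.806.

Scaled: 35 mm is 0.7, 15 mm is 0.3, -0.127 rad / 3.1416 = -0.0404.

```bash
echo '{"tx":[0,0.1,0.1,0.1,0.1,0.1,0,0],"ty":[0,0.7,0.7,0.7,0.7,0.7,0,0],"tz":[0,0.3,0.3,0.3,0.3,0.3,0,0],"drx":[0,0,0,0,0,0,0,0],"dry":[0,0,0,0,0,0,0,0],"drz":[-0.0404,0,0,0,0,0,0,0],"finger_gap":[85,85,85,85,85,85,85,85]}' | python3 nudge.py
python3 -c "
from h import *
np.set_printoptions(precision=3,suppress=True)
s=ctrl.read_state();im=optics.get_image('wrist');cv2.imwrite('pics/w6.png',im)
C=cam('wrist',s)
m=cv2.inRange(cv2.cvtColor(im,cv2.COLOR_BGR2HSV),(95,120,60),(125,255,255))
for k in cv2.findContours(m,0,1)[0]:
  if cv2.contourArea(k)>150: print(cv2.boundingRect(k),onz(C,cv2.boxPoints(cv2.minAreaRect(k)),72))
print(proj(C,[[571.7,-206.7,72],[631.9,-194,72],[658,-299,72],[597.6,-313,72]]))
print(solve_rel([615,-253,56],R.from_euler('xyz',[np.pi,0,1.806])))"
```

```text
clock: 7.65
eef_pos: [613.2, -251.8, 143.7]
tool_rot: [-3.136, -0.005, 1.809]
force: [-1.1, -0.2, -0.1]
width: 85.1
gripper_force: 0.0
(212, 142, 27, 138) [[ 571.71  -208.854   72.   ]
 [ 586.382 -204.809   72.   ]
 [ 612.947 -308.577   72.   ]
 [ 596.181 -313.325   72.   ]]
[[212.361 139.111]
 [301.623 141.876]
 [296.311 280.596]
 [217.861 279.676]]
(array([-0.574,  2.713, 88.74 ]), array([-0.005, -0.003,  0.001]))
```

View pics/w6.png

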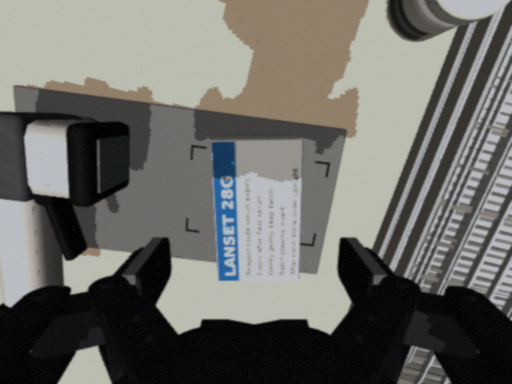

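w6 shows the box between columns 212 and 302, straight in the tool frame and matching the prediction. I'll descend and grip.

Scaled: 25 mm is 0.5, 20 mm is 0.4, -0.005 rad / 3.1416 = -0.0016.

```bash
echo '{"tx":[-0.01,0,0,0,0,0],"ty":[0.04,0,0,0,0,0],"tz":[0.4,0.5,0.5,0.36,0,0],"drx":[-0.0016,0,0,0,0,0],"dry":[-0.001,0,0,0,0,0],"drz":[0,0,0,0,0,0],"finger_gap":[85,85,85,85,85,85]}' | python3 nudge.py; echo '{"tx":[0,0,0,0,0,0],"ty":[0,0,0,0,0,0],"tz":[0,0,0,0,0,0],"drx":[0,0,0,0,0,0],"dry":[0,0,0,0,0,0],"drz":[0,0,0,0,0,0],"finger_gap":[72,67,60,60,60,60]}' | python3 nudge.py
```

```text
clock: 8.3
eef_pos: [616.6, -253.7, 59.0]
tool_rot: [3.137, 0.001, 1.806]
force: [0.1, 0.4, 0.5]
width: 85.0
gripper_force: 0.0
clock: 8.9
eef_pos: [617.8, -253.6, 60.4]
tool_rot: [3.136, 0.003, 1.807]
force: [-1.5, -0.2, 6.5]
width: 62.9
gripper_force: 67.7
```

Scaled: -42 mm is -0.84, -40 mm is -0.8.

```bash
echo '{"tx":[0,0,0,0,0,0,0,0],"ty":[0,0,0,0,0,0,0,0],"tz":[-0.3,-0.8,-0.84,-0.84,-0.84,-0.84,-0.84,-0.84],"drx":[0,0,0,0,0,0,0,0],"dry":[0,0,0,0,0,0,0,0],"drz":[0,0,0,0,0,0,0,0],"finger_gap":[60,60,60,60,60,60,60,60]}' | python3 nudge.py; echo '{"tx":[0.8,0.8,0.8,0.8,0.8,0.8,0.8,0.8,0.8,0.6,0,0],"ty":[-0.06,-0.06,-0.06,-0.06,-0.06,-0.06,-0.06,-0.06,-0.06,-0.06,0,0],"tz":[0,0,0,0,0,0,0,0,0,0,0,0],"drx":[0,0,0,0,0,0,0,0,0,0,0,0],"dry":[0,0,0,0,0,0,0,0,0,0,0,0],"drz":[0,0,0,0,0,0,0,0,0,0,0,0],"finger_gap":[60,60,60,60,60,60,60,60,60,60,60,60]}' | python3 nudge.py
python3 -c "
from h import *
s=ctrl.read_state();im=optics.get_image('wrist');cv2.imwrite('pics/w7.png',im);np.save('w7',s,allow_pickle=True);print(s['eef_pos'],s['tool_rot'],s['qpos'])"
```

```text
clock: 9.7
eef_pos: [615.0, -252.6, 368.5]
tool_rot: [3.137, 0.001, 1.807]
force: [0.8, 1.0, -1.6]
width: 63.0
gripper_force: 66.7
clock: 10.9
eef_pos: [494.8, 119.5, 365.9]
tool_rot: [3.136, 0.002, 1.809]
force: [-0.1, -0.4, -2.3]
width: 63.0
gripper_force: 66.8
[494.77468503 119.51596323 365.90619421] [3.13647900e+00 1.75977585e-03 1.80886220e+00] [ 0.05345981  0.32882097 -0.47358754  1.7302907   0.16743405  1.11724489
 -0.23327515]
```

View pics/w7.png

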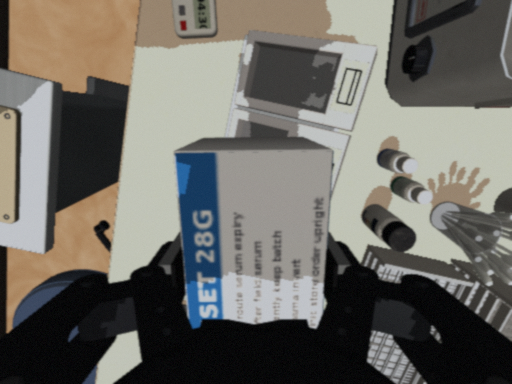

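w7 shows the box held and the box bay at the upper right, with outer rim corners near (250,31), (377,46), (352,128) and (231,106). The carton label is at (349,86). The timer is clear of it at (195,15). I'll take a second vantage.

Scaled: 35 mm is 0.7, 30 mm is 0.6.

```bash
echo '{"tx":[0.5,0.6,0,0],"ty":[0.5,0.7,0,0],"tz":[0,0,0,0],"drx":[0,0,0,0],"dry":[0,0,0,0],"drz":[0,0,0,0],"finger_gap":[60,60,60,60]}' | python3 nudge.py
python3 -c "
from h import *
s=ctrl.read_state();im=optics.get_image('wrist');cv2.imwrite('pics/w8.png',im);np.save('w8',s,allow_pickle=True);print(s['eef_pos'],s['tool_rot'])
a=cv2.imread('pics/w7.png')[20:140,220:390]
b=im[10:170,130:370]
o=np.zeros((600,800,3),np.uint8)
o[:282,:400]=cv2.resize(a,(400,282),interpolation=cv2.INTER_CUBIC)
o[:533//2+1,400:800]=cv2.resize(b,(400,267),interpolation=cv2.INTER_CUBIC)
t=cv2.imread('pics/top0.png')[155:235,145:270];o[300:556,:400]=cv2.resize(t,(400,256),interpolation=cv2.INTER_CUBIC)
cv2.imwrite('pics/c8.png',o)"
```

```text
clock: 11.35
eef_pos: [541.2, 185.8, 364.7]
tool_rot: [3.139, 0.001, 1.806]
force: [0.2, 0.0, -3.0]
width: 63.1
gripper_force: 67.0
[541.1515588  185.82632755 364.71433525] [3.13869749e+00 1.35578726e-03 1.80607488e+00]
```

View pics/c8.png

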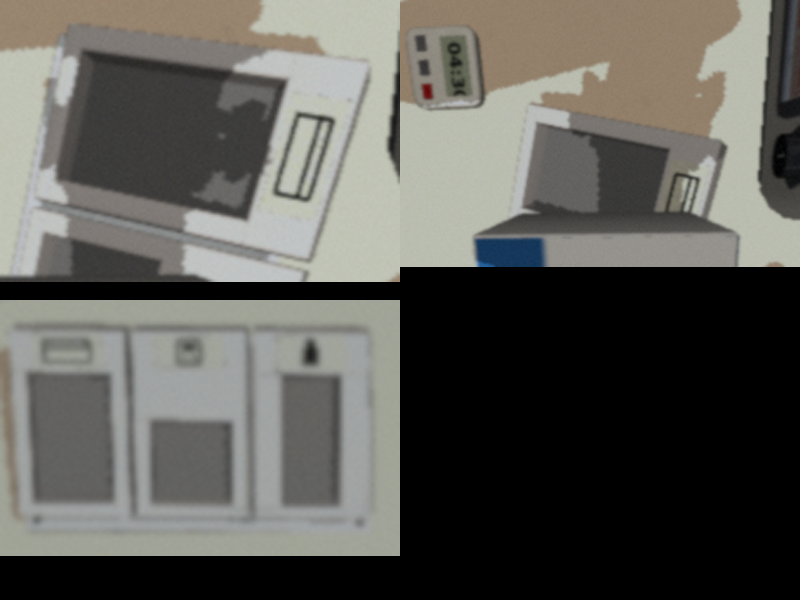

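c8, with crop pixels scaled back, shows the bay's outer rim corners. In w7 they are about (248,31), (377,46), (352,131) and (234,106). In w8 the two +y corners are at (207,72) and (325,97). In the top view the left block runs from (150,164) to (184,223). I'll triangulate these.

Run:
```python
from h import *
np.set_printoptions(precision=1,suppress=True)
C7,C8=[cam("wrist",np.load(f"w{i}.npy",allow_pickle=True).item()) for i in(7,8)]; T=cam("top")
f7=lambda p:np.array(p)/2.353+[220,20]
f8=lambda p:(np.array(p)-[400,0])/1.667+[130,10]
ft=lambda p:(np.array(p)-[0,300])/3.2+[145,155]
a7=f7([[66,25],[370,62],[310,262],[33,203]]); a8=f8([[528,103],[725,145]]); at=ft([[22,517],[13,328],[125,330],[127,517]])
print("rim 7/8\n",tri(C7,a7[:2],C8,a8)); r=tri(C7,a7,T,at); print("rim 7/top\n",r)
print("label 7/8?top", tri(C7,f7([[298,113],[333,120],[311,200],[276,193]]),T,ft([[41,362],[41,340],[91,339],[91,361]])))
p7=f7([[85,50],[288,78],[248,221],[57,182]]); pt=ft([[32,502],[28,374],[110,374],[113,502]])
p=tri(C7,p7,T,pt); print("pocket\n",p)
P=p[:,:3]
print("lens",[np.linalg.norm(P[i]-P[(i+1)%4]) for i in range(4)],[np.linalg.norm(r[i,:3]-r[(i+1)%4,:3]) for i in range(4)])
```

```text
rim 7/8
 [[444.5 296.1  47.    0. ]
 [602.4 294.7 128.9   2. ]]
rim 7/top
 [[445.3 290.7  59.6   2.2]
 [598.1 289.5 139.4   3.1]
 [604.9 195.7 120.8   1.6]
 [447.6 192.9  66.7   1.6]]
label 7/8?top [[570.6 262.1 138.7   0.8]
 [591.7 265.5 128.4   0.7]
 [599.1 227.6 107.6   1.9]
 [581.4 227.9  98.9   1.7]]
pocket
 [[459.1 282.8  54.3   1.2]
 [551.1 263.2 182.8   2.1]
 [570.  209.9 101.    1.6]
 [460.  207.4  63.6   0.2]]
lens [np.float64(159.26080729282822), np.float64(99.50665573889475), np.float64(116.20745822193216), np.float64(75.97619557934466)] [np.float64(172.35360374382756), np.float64(95.83043833434068), np.float64(166.33190110673652), np.float64(98.09946864299725)]
```

Scaled: -33 mm is -0.66, 18 mm is 0.36, 0.15 rad / 3.1416 = 0.0477.

```bash
echo '{"tx":[0,0,-0.66,-0.66,0,0,0,0],"ty":[0,0,0.66,0.66,0.66,0,0,0],"tz":[0,0,0.36,0.34,0,0,0,0],"drx":[0,0,0,0,0,0,0,0],"dry":[0,0,0,0,0,0,0,0],"drz":[0.0477,0.0271,0,0,0,0,0,0],"finger_gap":[60,60,60,60,60,60,60,60]}' | python3 nudge.py
python3 -c "
from h import *
s=ctrl.read_state();im=optics.get_image('wrist');cv2.imwrite('pics/w9.png',im);np.save('w9',s,allow_pickle=True);print(s['eef_pos'],s['tool_rot'])"
echo '{"tx":[0,0,0,0,0,0,0,0],"ty":[-0.88,-0.88,-0.88,-0.88,-0.88,0,0,0],"tz":[0,0,0,0,0,0,0,0],"drx":[0,0,0,0,0,0,0,0],"dry":[0,0,0,0,0,0,0,0],"drz":[0,0,0,0,0,0,0,0],"finger_gap":[60,60,60,60,60,60,60,60]}' | python3 nudge.py
python3 -c "
from h import *
s=ctrl.read_state();im=optics.get_image('wrist');cv2.imwrite('pics/w10.png',im);np.save('w10',s,allow_pickle=True);print(s['eef_pos'],s['tool_rot'])
P=np.array([[x,y,z] for x,z in((440,50),(610,140)) for y in(190,300)])
o=[]
for n in(9,10):
  p=proj(cam('wrist',np.load(f'w{n}.npy',allow_pickle=True).item()),P);x0=int(p[:,0].mean())-110;x0=min(max(x0,0),512-220);print(n,p,x0)
  o.append(cv2.resize(cv2.imread(f'pics/w{n}.png')[:160,x0:x0+220],(550,400),interpolation=cv2.INTER_CUBIC)[:300+100])
cv2.imwrite('pics/c10.png',cv2.resize(np.vstack(o),None,fx=.75,fy=.75)) if 0 else cv2.imwrite('pics/c10.png',np.vstack([x[:300] for x in o]))"
```

```text
clock: 12.2
eef_pos: [638.8, 120.4, 331.3]
tool_rot: [3.138, 0.0, 1.572]
force: [-0.0, -0.2, -1.2]
width: 62.8
gripper_force: 67.1
[638.83624957 120.4316109  331.26123773] [3.13772881e+00 3.31569749e-05 1.57181295e+00]
clock: 13.05
eef_pos: [420.8, 120.7, 330.6]
tool_rot: [3.135, -0.0, 1.572]
force: [0.2, -0.6, -1.8]
width: 62.8
gripper_force: 67.3
[420.75657498 120.70622291 330.63658767] [ 3.13472564e+00 -4.37896903e-04  1.57180759e+00]
9 [[110.32017403 114.66154596]
 [ 98.72740103  25.49523951]
 [227.47765828 114.65467474]
 [224.78496557  -2.40085766]] 55
10 [[267.10746026 115.1750254 ]
 [268.27913621  26.21345819]
 [428.21481085 115.27177103]
 [446.87358819  -1.23336432]] 242
```

View pics/c10.png

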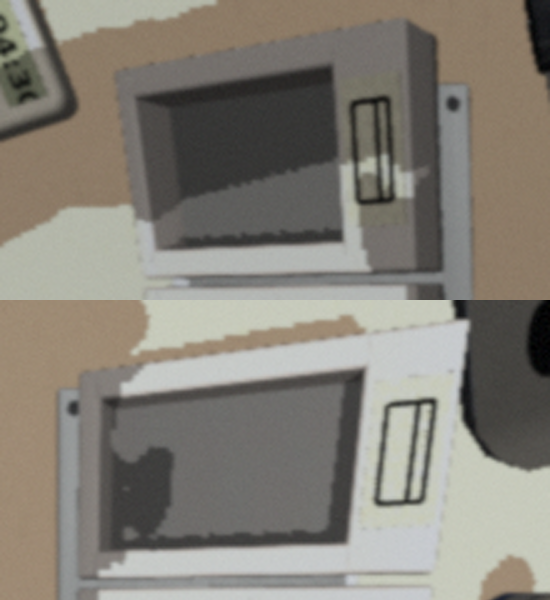

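c10 shows the pocket clearly in both views, with inner rim corners and label matched. I'll triangulate them.

Run:
```python
from h import *
np.set_printoptions(precision=2,suppress=True)
C9,C10=[cam("wrist",np.load(f"w{i}.npy",allow_pickle=True).item()) for i in(9,10)]
f=lambda p,x0:np.array(p)/2.5+[x0,0]
o9=f([[136,98],[333,66],[343,242],[156,249],[116,72],[405,19],[414,270],[146,276]],55)
o10=f([[104,100],[367,68],[347,243],[99,251],[80,72],[469,19],[433,272],[80,278]],242)
r=tri(C9,o9,C10,o10); print(r); X=r[:,:3]
print("lens",[np.linalg.norm(X[i]-X[(i+1)%4]) for i in range(4)],[np.linalg.norm(X[4+i]-X[4+(i+1)%4]) for i in range(4)])
c=X.mean(0); n=np.linalg.svd(X-c)[2][2]; n*=np.sign(n[2]); print("normal",n,"tilt",np.degrees(np.arccos(n[2])),"resid",(X-c)@n)
u=((X[1]+X[2])-(X[0]+X[3])); v=X[0]-X[3]+X[1]-X[2]; print("yaw u",np.arctan2(u[1],u[0]),"yaw v",np.arctan2(-v[0],v[1]), "outer",[np.arctan2(-(d[0]),d[1]) for d in(X[4]-X[7],X[5]-X[6])],[np.arctan2(d[1],d[0]) for d in(X[5]-X[4],X[6]-X[7])])
o=X[:4].mean(0); print("opening centre",o,"floor centre",o-22*n)
```

```text
[[458.57 280.55  65.44   0.05]
 [567.48 281.99 113.91   0.06]
 [567.63 209.93 113.7    0.13]
 [458.28 209.03  63.06   0.15]
 [446.81 294.44  58.33   0.39]
 [600.79 295.72 128.17   0.46]
 [601.48 197.07 128.03   0.09]
 [448.85 195.37  58.12   0.18]]
lens [np.float64(119.21648604564969), np.float64(72.059865733139), np.float64(120.51448892057768), np.float64(71.56376303493066)] [np.float64(169.08095932139338), np.float64(98.65990575073174), np.float64(167.88825148860792), np.float64(99.09567024723297)]
normal [-0.41 -0.01  0.91] tilt 24.447848884081385 resid [ 1.18  0.23  0.72 -0.13 -0.58 -0.71 -0.11 -0.59]
yaw u 0.010747016450227678 yaw v -0.001017314011420305 outer [np.float64(0.020550250704456412), np.float64(0.007021737954668363)] [np.float64(0.008335943139181826), np.float64(0.011142194945630266)]
opening centre [512.99 245.37  89.03] floor centre [522.09 245.6   69.  ]
```

The pocket measures 119.9 x 71.8 mm with a 24.4° tilt, so it is the box bay. Its floor centre is (522,245.5,69) and its yaw about 0.01. I'll move above it and turn.

Careful with the scale: shifts go in shares of 50 mm and turns go in shares of 180 degrees. That gives: 45 mm is 0.9, 42 mm is 0.84, -0.15 rad / 3.1416 = -0.0477.

```bash
echo '{"tx":[0.8,0.9,0.84,0,0,0,0,0,0,0,0,0],"ty":[0.5,0.4,0.24,0,0,0,0,0,0,0,0,0],"tz":[0,0,0,0,0,0,0,0,0,0,0,0],"drx":[0,0,0,0,0,0,0,0,0,0,0,0],"dry":[0,0,0,0,0,0,0,0,0,0,0,0],"drz":[-0.0477,-0.0477,-0.0477,-0.0477,-0.0477,-0.0477,-0.0477,-0.0477,-0.0477,-0.0477,-0.0255,0],"finger_gap":[60,60,60,60,60,60,60,60,60,60,60,60]}' | python3 nudge.py; echo '{"tx":[0,0,0,0,0],"ty":[0,0,0,0,0],"tz":[0,0,0,0,0],"drx":[0,0,0,0,0],"dry":[-0.0446,-0.0446,-0.0446,0,0],"drz":[0,0,0,0,0],"finger_gap":[60,60,60,60,60]}' | python3 nudge.py
cat > tgt.py <<'E'
from h import *
import sys
np.set_printoptions(precision=3,suppress=True)
def go(h):
    a=np.radians(24.2); Rb=R.from_euler('z',.009)*R.from_euler('y',-a)  # bay axes
    F=np.array([522.1,245.5,69.]); B=Rb.as_matrix()
    Rt=R.from_matrix(B@np.diag([-1,1,-1])); return solve_rel(F+h*B[:,2],Rt)
print(go(float(sys.argv[1]))); s=ctrl.read_state(); print(s['qpos'],s['eef_pos'],s['force'])
E
python3 tgt.py 124
```

```text
clock: 14.3
eef_pos: [457.8, 251.7, 329.5]
tool_rot: [3.141, 0.003, -3.132]
force: [-0.6, 0.2, -1.7]
width: 63.2
gripper_force: 67.2
clock: 14.8
eef_pos: [456.8, 252.2, 330.3]
tool_rot: [3.142, 0.424, -3.132]
force: [1.9, 0.8, -1.3]
width: 63.1
gripper_force: 67.3
(array([ 47.76 ,  -7.267, 141.055]), array([0.001, 0.001, 0.001]))
[-0.158  0.267 -0.715  2.061  0.769  0.723  0.2  ] [456.773 252.152 330.324] [ 1.911  0.821 -1.318]
```

```bash
echo '{"tx":[0.32,0.32,0.32,0,0,0,0,0],"ty":[-0.048,-0.048,-0.048,0,0,0,0,0],"tz":[0.4,0.5,0.6,0.6,0.5,0.22,0,0],"drx":[0,0,0,0,0,0,0,0],"dry":[0,0,0,0,0,0,0,0],"drz":[0,0,0,0,0,0,0,0],"finger_gap":[60,60,60,60,60,60,60,60]}' | python3 nudge.py; python3 tgt.py 54
python3 -c "
from h import *
cv2.imwrite('pics/w11.png',optics.get_image('wrist'))
s=optics.get_image('scene')[130:270,120:310]; t=optics.get_image('top')[130:270,110:300]
cv2.imwrite('pics/c11.png',cv2.resize(np.hstack([s,t]),(798,294),interpolation=cv2.INTER_CUBIC))"
```

```text
clock: 15.6
eef_pos: [472.7, 244.9, 181.7]
tool_rot: [3.141, 0.424, -3.134]
force: [0.8, -0.6, -1.6]
width: 62.8
gripper_force: 67.2
(array([ 1.225,  0.09 , 69.023]), array([ 0.   ,  0.002, -0.002]))
[-0.354  0.514 -0.475  2.232  1.394  0.512 -0.439] [472.67  244.944 181.662] [ 0.771 -0.648 -1.599]
```

View pics/c11.png

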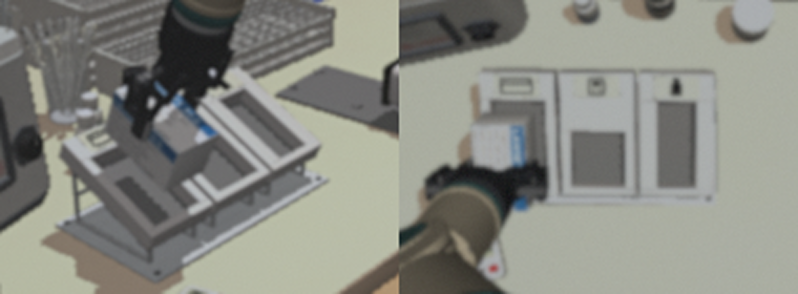

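The box hangs aligned above the left (carton) bay. I've gone over the picture allowance, so from here I work by the numbers: descend with a force watch.

Scaled: 15 mm is 0.3, 10 mm is 0.2.

```bash
echo '{"tx":[0.02,0,0,0,0,0,0,0],"ty":[0,0,0,0,0,0,0,0],"tz":[0.3,0.3,0.3,0.2,0.12,0,0,0],"drx":[0,0,0,0,0,0,0,0],"dry":[0,0,0,0,0,0,0,0],"drz":[0,0,0,0,0,0,0,0],"finger_gap":[60,60,60,60,60,60,60,60]}' | python3 nudge.py; python3 tgt.py 54
```

```text
clock: 16.55
eef_pos: [495.5, 245.2, 126.5]
tool_rot: [3.141, 0.425, -3.132]
force: [0.4, -0.2, -1.1]
width: 63.3
gripper_force: 67.3
(array([-0.651,  0.093,  9.328]), array([0.001, 0.003, 0.001]))
[-0.359  0.644 -0.435  2.225  1.661  0.513 -0.668] [495.525 245.156 126.483] [ 0.387 -0.223 -1.075]
```

In the bay without contact; about 9 mm left.

```bash
echo '{"tx":[0,0,0],"ty":[0,0,0],"tz":[0.04,0.04,0],"drx":[0,0,0],"dry":[0,0,0],"drz":[0,0,0],"finger_gap":[60,60,60]}' | python3 nudge.py; echo '{"tx":[0,0,0],"ty":[0,0,0],"tz":[0.03,0.02,0],"drx":[0,0,0],"dry":[0,0,0],"drz":[0,0,0],"finger_gap":[60,60,60]}' | python3 nudge.py;  echo '{"tx":[0,0],"ty":[0,0],"tz":[0.02,0],"drx":[0,0],"dry":[0,0],"drz":[0,0],"finger_gap":[60,60]}' | python3 nudge.py
```

```text
clock: 16.85
eef_pos: [497.2, 244.8, 122.0]
tool_rot: [-3.141, 0.424, -3.132]
force: [0.7, -0.4, -1.2]
width: 63.2
gripper_force: 67.3
clock: 17.15
eef_pos: [498.1, 244.9, 119.7]
tool_rot: [-3.141, 0.424, -3.131]
force: [-0.6, -0.3, -2.1]
width: 63.1
gripper_force: 67.3
clock: 17.35
eef_pos: [498.6, 244.9, 118.8]
tool_rot: [-3.142, 0.424, -3.131]
force: [0.4, -0.1, -2.5]
width: 63.2
gripper_force: 67.3
```

Scaled: 1 mm is 0.02.

```bash
for i in 1 2; do echo '{"tx":[0,0],"ty":[0,0],"tz":[0.02,0],"drx":[0,0],"dry":[0,0],"drz":[0,0],"finger_gap":[60,60]}' | python3 nudge.py | grep -E "pos|force:"; done
```

```text
eef_pos: [499.0, 244.9, 117.9]
force: [0.2, 1.1, -1.4]
gripper_force: 67.3
eef_pos: [499.2, 244.9, 117.8]
force: [-3.7, -1.8, 6.7]
gripper_force: 68.2
```

Contact came at the predicted height (about 7.6 N along the floor normal). Now release gently and back off along the tool axis.

Scaled: -30 mm is -0.6, -25 mm is -0.5.

```bash
echo '{"tx":[0,0,0,0,0,0,0,0],"ty":[0,0,0,0,0,0,0,0],"tz":[0,0,0,0,0,0,0,0],"drx":[0,0,0,0,0,0,0,0],"dry":[0,0,0,0,0,0,0,0],"drz":[0,0,0,0,0,0,0,0],"finger_gap":[62,64,66,70,78,85,85,85]}' | python3 nudge.py; echo '{"tx":[0,0,0,0,0,0,0,0,0],"ty":[0,0,0,0,0,0,0,0,0],"tz":[-0.16,-0.3,-0.4,-0.5,-0.6,-0.6,-0.6,0,0],"drx":[0,0,0,0,0,0,0,0,0],"dry":[0,0,0,0,0,0,0,0,0],"drz":[0,0,0,0,0,0,0,0,0],"finger_gap":[85,85,85,85,85,85,85,85,85]}' | python3 nudge.py
python3 - <<'E'
from h import *
np.set_printoptions(precision=1,suppress=True)
s=ctrl.read_state(); im=optics.get_image("wrist"); cv2.imwrite("pics/w12.png",im); C=cam("wrist",s)
a=np.radians(24.2); B=(R.from_euler('z',.009)*R.from_euler('y',-a)).as_matrix(); F=np.array([522.1,245.5,69.])
def onbay(px,h):
    d=rays(C,px); n=B[:,2]; return (C[2]+d*((h-(C[2]-F)@n)/(d@n))[:,None]-F)@B
m=cv2.inRange(cv2.cvtColor(im,cv2.COLOR_BGR2HSV),(95,120,40),(125,255,255))
print(proj(C,[F+66*B[:,2]+B@np.array([x,y,0]) for x,y in((55,32),(55,-32),(-55,-32),(-55,32))]))
for k in cv2.findContours(m,0,1)[0]:
    if cv2.contourArea(k)>150: print(cv2.boundingRect(k),onbay(cv2.boxPoints(cv2.minAreaRect(k)),66))
E
```

```text
clock: 18.55
eef_pos: [499.4, 245.0, 117.1]
tool_rot: [3.142, 0.424, -3.131]
force: [-0.5, -0.7, 1.1]
width: 85.1
gripper_force: 0.0
clock: 19.45
eef_pos: [434.4, 244.2, 262.0]
tool_rot: [3.141, 0.426, -3.132]
force: [-0.3, -0.6, -0.5]
width: 84.9
gripper_force: 0.0
[[283.7 237.9]
 [222.5 237.9]
 [219.  130.2]
 [287.1 130.3]]
(221, 131, 19, 106) [[-54.2 -30.4  66. ]
 [-54.8 -15.7  66. ]
 [ 52.7 -12.9  66. ]
 [ 53.4 -29.2  66. ]]
```

The box top lies where predicted, seated and square. I'll do one more stereo check of its height from a shifted place, also for the timer and the cup, then hand in.

```bash
python3 - <<'E'
from h import *
np.save("w12",ctrl.read_state(),allow_pickle=True)
E
echo '{"tx":[0,0,0,0],"ty":[-0.7,-0.7,0,0],"tz":[-0.4,-0.4,0,0],"drx":[0,0,0,0],"dry":[0,0,0,0],"drz":[0,0,0,0],"finger_gap":[85,85,85,85]}' | python3 nudge.py
python3 - <<'E'
from h import *
np.set_printoptions(precision=1,suppress=True)
s=ctrl.read_state(); im=optics.get_image("wrist"); cv2.imwrite("pics/w13.png",im); C=cam("wrist",s); C0=cam("wrist",np.load("w12.npy",allow_pickle=True).item())
a=np.radians(24.2); B=(R.from_euler('z',.009)*R.from_euler('y',-a)).as_matrix(); F=np.array([522.1,245.5,69.])
def q(i):
    m=cv2.inRange(cv2.cvtColor(i,cv2.COLOR_BGR2HSV),(95,120,40),(125,255,255)); k=max(cv2.findContours(m,0,1)[0],key=cv2.contourArea)
    p=cv2.boxPoints(cv2.minAreaRect(k)); i=np.argsort(p[:,1]); return np.vstack([p[i[:2]][np.argsort(p[i[:2],0])],p[i[2:]][np.argsort(p[i[2:],0])]])
p0=q(cv2.imread("pics/w12.png")); p1=q(im); t=tri(C0,p0,C,p1); print(p1,(t[:,:3]-F)@B,t[:,3])
a=cv2.imread("pics/top0.png"); b=optics.get_image("top")
for n,(x,y) in dict(timer=(147,253),cup=(278,137)).items():
    print(n,cv2.absdiff(a,b)[y-18:y+18,x-18:x+18].mean())
print(s['clock'])
E
```

```text
clock: 19.9
eef_pos: [418.9, 173.0, 297.1]
tool_rot: [-3.141, 0.424, -3.134]
force: [0.8, -0.5, 0.6]
width: 85.1
gripper_force: 0.0
[[292.  128.6]
 [305.3 129. ]
 [288.5 222.9]
 [301.8 223.4]] [[-55.3 -30.3  70.9]
 [-55.3 -16.   69.8]
 [ 53.4 -29.8  64.3]
 [ 54.7 -13.6  61.1]] [0.2 0.4 0.2 0.8]
timer 69.37705761316873
cup 6.931327160493828
19.9
```

Heights read 61–71 mm against 66, which is within pixel noise for this short baseline. A wider baseline will settle it and clear the timer from under the arm.

Scaled: -40 mm is -0.8.

```bash
echo '{"tx":[0,0,0,0,0,0,0],"ty":[-0.8,-0.8,-0.8,-0.8,0,0,0],"tz":[0,0,0,0,0,0,0],"drx":[0,0,0,0,0,0,0],"dry":[0,0,0,0,0,0,0],"drz":[0,0,0,0,0,0,0],"finger_gap":[85,85,85,85,85,85,85]}' | python3 nudge.py
python3 - <<'E'
from h import *
np.set_printoptions(precision=1,suppress=True)
s=ctrl.read_state(); im=optics.get_image("wrist"); cv2.imwrite("pics/w14.png",im); C=cam("wrist",s); C0=cam("wrist",np.load("w12.npy",allow_pickle=True).item())
a=np.radians(24.2); B=(R.from_euler('z',.009)*R.from_euler('y',-a)).as_matrix(); F=np.array([522.1,245.5,69.])
def q(i):
    m=cv2.inRange(cv2.cvtColor(i,cv2.COLOR_BGR2HSV),(95,120,40),(125,255,255))
    n,l,st,_=cv2.connectedComponentsWithStats(m)
    k=[np.argwhere(l==j)[:,::-1] for j in range(1,n) if st[j,4]>150]
    for p in k: print(len(p),p.min(0),p.max(0))
    return k
def ends(p): # band corners via fitted quad
    k=cv2.approxPolyDP(cv2.convexHull(p.astype(np.int32)),4,True)[:,0]; return k
for i in(cv2.imread("pics/w12.png"),cv2.imread("pics/w13.png"),im):
    for p in q(i): print(ends(p).tolist())
print(proj(C,[F+B@np.array(v) for v in((-55,-32,66),(-55,-16,66),(55,-32,66),(55,-16,66))]))
a=cv2.imread("pics/top0.png"); b=optics.get_image("top"); cv2.imwrite("pics/top_end.png",b)
print(cv2.absdiff(a,b)[235:271,129:165].mean(),proj(cam('top'),[s['eef_pos']]))
E
```

```text
clock: 20.7
eef_pos: [420.5, 23.5, 297.1]
tool_rot: [3.14, 0.423, -3.128]
force: [0.1, -0.1, -0.7]
width: 85.3
gripper_force: 0.0
1027 [221 131] [239 236]
[[237, 236], [225, 231], [222, 131], [236, 131]]
744 [290 129] [305 223]
[[304, 129], [301, 222], [292, 223], [292, 130]]
715 [416 130] [443 223]
499 [  0 284] [ 30 314]
[[443, 130], [428, 222], [417, 223], [430, 133]]
[[25, 284], [30, 292], [0, 313], [0, 285]]
[[428.2 129.6]
 [443.1 129.7]
 [412.4 225. ]
 [425.9 225.1]]
5.772119341563786 [[243.8 227.8]]
```

Over the wide baseline the band falls within 2–4 px of the flat, seated prediction, and the timer and cup patches are unchanged. Handing in.

```bash
python3 -c "
from cell import ctrl, optics
print(ctrl.finish_job())"
```

```text
the job is handed in; nothing more can be done
None
```

I squeezed the scanner trigger fully home and released it with the box still on its place, then set the box upright and flat in its bay; by the final images the timer and cup had not moved, handed in at about 21 s, but I viewed 13 pictures, over the limit of 10.

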